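# Release the shear blank from the filing jig

### The job

The filed shear blank is still held in the green jig, its ring end hooked under the fixed steel lip and a spring-loaded hold-down finger pressing on its shank. Lift the finger by its orange knob, swing it towards the lip end until you feel it meet its stop, and let it down on the brass rest there so that it stays up; only then draw the blank out from under the lip and lay it flat in the grey tray. Ease the finger against its stop without forcing it, do not drop the blank from a height, and leave the white tin and the oil bottle standing where they are.

Things in the scene. Friction and masses are not known exactly. Their poses are not given: they have to be found in the camera images.
- jig: green filing jig, fixed: base plate 70 x 230 mm, 10 mm thick, long in its own y, with a round ear of radius 66 mm about the pivot on its +x side. Origin under the plate's centre, on the table, z up. Two aluminium cross bars 14 mm wide at y = -70 and +62 mm carry the blank, its underside 18 mm above the table
- lip (a point): middle of the lower front edge of the fixed steel lip at the jig's +y end; axes as the jig's. The lip's roof runs from here 26 mm towards jig +y, is 50 mm wide, underside 29, top 34 mm above the table, with cheeks and an end wall. The blank's ring end lies under it by about 12 mm, with 3 mm free above: draw the blank at least 20 mm towards jig -y before lifting
- pivot (a point): on the upright axis about which the finger swings, 10 mm above the table, jig x +80, y +30 mm; axes as the jig's. A brass rest (30 to 50 mm from the axis; shelf 46 mm above the table, stop wall up to 76 mm behind it) is bolted near it. It meets the finger at a swing of 1.2 to 2.0 rad, not measured, new each time. The finger stays up if let down within about 0.15 rad of the stop
- knob (a point): on the axis of the upright orange knob, half-way up: a cylinder 20 mm in diameter, 26 mm high, on the free end of the finger, a level steel bar 18 mm wide, 8 mm thick, its top 42 mm above the table when down. 80 mm from the pivot axis, right above the rubber foot on the blank. The cap over the pivot (radius 11 mm) ends 6 mm above the bar. Its x axis points to the pivot, z up
- finger_lift (a joint): height of the hold-down finger in m: 0 pressing on the blank, 0.012 parked on the brass rest, at most 0.024 (end stop). A spring and weight pull it down with about 9 N at 0, and 3 N more per 10 mm. At 0.016 to 0.022 it passes over the shelf and still meets the stop wall. If let go off the rest it springs down
- finger_swing (a joint): swing of the hold-down finger about the post in rad: 0 pointing to jig -x, across the blank; grows clockwise seen from above, towards the lip end (at 1.57 the finger points to jig +y). Turns freely with little friction while raised
- blank_mid (a point): grip point of the loose shear blank (dark forged steel, 193 mm long, 8 mm thick, 0.1 to 0.2 kg): on the shank, half-way up, 20 mm from mid-length towards the plain end. Its y axis runs along the shank to the ring end (ring 30 mm wide, ends 116 mm from here), z up; the shank, 15 mm wide here in x, is gripped across x from above. It starts along jig y, 50 mm from the foot
- tray: grey open tray, fixed, 250 (own x) x 125 (own y) mm outside, on four 10 mm feet: inner floor 14 mm, rim 32 mm above the table, walls 4 mm; origin on the table under its centre, z up. The blank goes in along the tray's x, either way round
- white_tin: round white tin with lid, 51 mm diameter, 42 mm high, loose, in front of the jig; origin at the centre of its underside. Leave alone
- oiler: squeeze bottle of oil with red nozzle, 39 mm diameter, 128 mm high, loose; origin at the centre of its underside. Stands behind the gap between jig and tray. Leave alone
- stop_give (a joint): how far the sprung stop on the brass rest has been pushed round the pivot by the finger, in rad: 0 untouched, about 0.05 per 10 N pushed sideways at the knob; it is forced beyond 0.16 (30 N)

How it is judged:
By the outcome, as a careful person would: the job done as asked, in the order asked, and still so for the second after the job is handed in, with the robot touching nothing.
It also fails if it takes over 61 s, if anything falls off the work surface, if the arm or the gripper's body presses on something with over 40 N, if the wrist force passes 120 N, or if a joint passes its speed limit or range.

### The arm

A 6-joint arm with a two-finger parallel gripper is mounted at the origin on a cart in front of the work surface, level with it; the furniture and walls round the work are solid. World frame = base frame: x ahead of the robot, y to its left, z up, the work surface at z = 0. Lengths are in m, angles in rad, forces in N, time in s.
With the tool pointing down it reaches from about 0.35 to 0.975 m from the base axis. Payload 4.9 kg.
Tool frame: the origin (TCP) lies at the very end of the fingers, on their centre line; the grasp point (between the pads) lies 19 mm behind it (ctrl.pinch_z is the distance from the TCP to the grasp point, in m); z points along the fingers, y is the direction in which the jaws open and shut (so a half turn about z gives the same grasp; the last joint's range is limited). The gripper opens to 85 mm and grips with 20 to 120 N. Pads are 22 mm wide; open, the fingers measure 114 mm over their backs; the gripper's body (76 mm by 85 mm) begins 54 mm behind the grasp point. The pads swing forward as they close: fully open they stand 13 mm farther back than shut.
Start: joints at [-1.45, 0.053, 1.613, -0, 1.476, -0.119], TCP at [0.148, -0.607, 0.231] pointing down, gripper open.
Joint ranges: [-3.01, 3.01], [-1.01, 2.22], [0.06, 2.58], [-1.02, 4.17], [0.09, 2.62], [-3.14, 3.14]. Speed limits (rad/s): [2.57, 2.57, 3.14, 3.14, 3.14, 3.14].

### API

Orientations are given as a rotation vector (axis times angle).
In Python, from station import ctrl gives the robot as it stands.
- The arm moves only by the tool carry_out, never from a script. Its argument "series" is a list of rows, each a list of 7 numbers: the shift along the world's x, y, z each as a share of 0.025 m, from -1 to 1, then the turn, a rotation vector about the world's x, y, z each as a share of 0.1 rad, from -1 to 1, then the opening, from 0 (shut) to 1 (fully open). A call has 1 to 12 rows; each row shifts and turns the commanded pose from where the row before left it; what a row does not reach is not made up. A row lasts 1/10 s, in which the tool goes at most 50 mm and 8.59 degrees, less where a joint would pass 70% of its speed; a pose out of reach is approached as far as the arm can. A call with a number of a shift or a turn outside -1 to 1 is refused whole. A call with a gripper value outside its range is refused whole. The fingers move at their own pace and stop on an object; "grip_force" is the grip in N (left out, the last holds). Time passes only in rows, so rows that do not move let the fingers close. It gives the time, the measured TCP pose, the force and the opening at its end, in the units of the state.
- ctrl.get_obs(): the state, without advancing time (a new reading comes with each control period).
- ctrl.get_image(name): name is "scene" or "top" or "wrist"; returns a dict with "frame" (400x640x3 uint8, blue, green, red), "fx", "fy", "cx", "cy" (pixels), "R" (3x3) and "t" (3): a world point X has camera coordinates R X + t; the wrist camera has in their place "hand_eye" (4x4, takes a point from camera to tool coordinates, whose origin is the TCP and whose axes are the flange's). Camera axes: x right, y down, z forward; pixel columns grow to the right and rows downward; lengths in m; the calibration is good to about 2 mm. A picture is of the moment at which its call begins: read the wrist's pose just before it. There is no depth.
- ctrl.finish_job(): hands the job in, once; it reports no verdict.
Trained networks look in a picture, given as the dict that the camera call returned (one of the last four; its "shot" number tells which), for a name from the list of things; names that differ only in an ending like _2 or _b are one class to them, and where a whole thing is asked for, a point or a joint stands for the part that bears it (a point fixed in the world has none). Each returns a list of dicts, best first, with "p" (0 to 1); they miss things now and then, are a little off and sometimes report something else, mostly with a low value. They report only what shows in the picture. A call takes as long as a camera call.
- ctrl.trace(picture, name): "mask" (400x640 bool, what is visible of it) and "rect" ([left, top, width, height] as shares, 0 to 1, of the picture: columns of its width, rows of its height, round what is visible of it).
- ctrl.mark_of(picture, name): "position" ([column, row] as shares, 0 to 1, of the picture: columns of its width, rows of its height: a listed point, or the origin of a listed thing).
The state is a dict: "t": time; "q": joint angles; "dq": joint speeds; "effort": joint torques, N m; "tool_pos": TCP position; "tool_rot": TCP orientation; "contact_force": force on the tool from outside, world axes, zero at the start; "wrist_torque": the same for the moment, N m; "opening": finger opening in m.
Only numpy, scipy, OpenCV 4.12 (cv2) and the standard library are available. Lean on these libraries where they do the work, as an engineer would, in place of code of your own. Each camera call takes 0.05 s, during which the arm holds its last target.

## Working session

There is one attempt and no reset: what is moved stays moved. The work goes in short steps, Python scripts to look and compute and a tool call to move; the robot and the scene stay as the last step left them, time stands still between calls to the robot, and variables do not carry over. Pictures are saved under pics/ and viewed, and the job is handed in when it is done.

Besides the shell and the picture viewer there is one more tool, called after "Emit:" in YAML: its name, and indented under it one key for each argument. carry_out: Moves the arm, as the interface text tells. Shift numbers are shares of 0.025 m and turn numbers shares of 0.1 rad, none past 1 either way. Its arguments: {"type":"object","properties":{"series":{"type":"array"},"grip_force":{"type":"number"}},"required":["series"]}

```bash
ls; mkdir -p pics; cat > h.py <<'E'
import numpy as np,cv2
from station import ctrl
from scipy.spatial.transform import Rotation as Rn
def ray(im,px):
    d=np.array([(px[0]-im['cx'])/im['fx'],(px[1]-im['cy'])/im['fy'],1.])
    R=np.array(im['R']);t=np.array(im['t']).ravel()
    return -R.T@t, R.T@d
def atz(im,px,z):
    o,d=ray(im,px); return o+d*(z-o[2])/d[2]
def proj(im,X):
    c=np.array(im['R'])@np.array(X)+np.array(im['t']).ravel()
    return c[0]/c[2]*im['fx']+im['cx'],c[1]/c[2]*im['fy']+im['cy']
def tri(a,pa,b,pb):
    o1,d1=ray(a,pa);o2,d2=ray(b,pb);d1/=np.linalg.norm(d1);d2/=np.linalg.norm(d2)
    s=np.linalg.lstsq(np.c_[d1,-d2],o2-o1,rcond=None)[0]
    p,q=o1+s[0]*d1,o2+s[1]*d2
    return (p+q)/2,np.linalg.norm(p-q)
E
python3 - <<'E'
from h import *
print(ctrl.pinch_z); o=ctrl.get_obs(); print(o)
a=ctrl.get_image("scene");b=ctrl.get_image("top")
cv2.imwrite("pics/s0.png",a['frame']);cv2.imwrite("pics/t0.png",b['frame'])
H=dict(jig=0,lip=.029,pivot=.010,knob=.055,blank_mid=.022,tray=0,white_tin=0,oiler=0)
for n,z in H.items():
    P=[]
    for im in (a,b):
        r=ctrl.mark_of(im,n)
        if r:
            px=np.array(r[0]['position'])*[640,400]; P.append(px)
            print(n,im is b,round(r[0]['p'],2),px.round(1),atz(im,px,z).round(4))
    if len(P)==2: print('  tri',[np.round(v,4) for v in tri(a,P[0],b,P[1])])
E
```

```text
pics
0.0187
{'t': 0.0, 'q': array([-1.45001615e+00,  5.33736230e-02,  1.61432505e+00,  4.01004834e-05,
        1.47597313e+00, -1.18976440e-01]), 'dq': array([ 0.00018698, -0.00132229,  0.00090457,  0.00035895, -0.00020339,
        0.00094186]), 'effort': array([ 1.28288990e-03, -3.93680227e+01, -3.70176494e+01, -3.01775390e-05,
        6.94515111e-03,  4.64667291e-07]), 'tool_pos': array([ 0.14836583, -0.60648847,  0.23003407]), 'tool_rot': array([-3.11698252e+00, -3.75452793e-01, -5.97155241e-05]), 'contact_force': array([ 1.08356732, -0.12294456,  0.29475719]), 'wrist_torque': array([ 0.00748065, -0.0071563 , -0.02018166]), 'opening': 0.08563688349878497}
jig False 0.95 [296.5 251.8] [ 0.5388 -0.02    0.    ]
jig True 0.61 [288.3 197.3] [ 0.5414 -0.0291  0.    ]
  tri [array([ 0.5435, -0.028 , -0.0073]), np.float64(0.0024)]
lip False 0.81 [284.4 260.4] [0.52   0.0495 0.029 ]
lip True 0.72 [248.6 203. ] [0.5257 0.055  0.029 ]
  tri [array([0.5222, 0.0527, 0.031 ]), np.float64(0.0075)]
pivot False 0.63 [261.5 241.8] [0.6255 0.0045 0.01  ]
pivot True 0.73 [266.3 167.3] [0.6082 0.0191
[... 249 characters left out ...]
mid False 0.66 [300.9 241.2] [ 0.5367 -0.0362  0.022 ]
blank_mid True 0.6 [294.3 198.6] [ 0.5351 -0.0434  0.022 ]
  tri [array([ 0.5379, -0.0419,  0.0175]), np.float64(0.0049)]
tray False 0.71 [391.4 219.7] [ 0.4089 -0.2693  0.    ]
tray True 0.88 [396.3 256.5] [ 0.4064 -0.2667  0.    ]
  tri [array([ 0.407 , -0.266 ,  0.0025]), np.float64(0.0013)]
white_tin False 0.64 [321.8 270. ] [0.4523 0.003  0.    ]
white_tin True 0.67 [267.9 241.1] [0.4443 0.0162 0.    ]
  tri [array([0.444 , 0.0151, 0.0122]), np.float64(0.0008)]
oiler False 0.62 [293.9 216.4] [ 0.6365 -0.1426  0.    ]
oiler True 0.61 [337.4 157.9] [ 0.6306 -0.1407  0.    ]
  tri [array([ 0.6317, -0.1395,  0.0029]), np.float64(0.004)]
```

```bash
python3 - <<'E'
import cv2
a=cv2.imread("pics/s0.png")[150:330,200:480];b=cv2.imread("pics/t0.png")[120:320,200:480]
cv2.imwrite("pics/s0c.png",cv2.resize(a,None,fx=2.8,fy=2.8,interpolation=2));cv2.imwrite("pics/t0c.png",cv2.resize(b,None,fx=2.8,fy=2.8,interpolation=2))
E
```

```text
(no output)
```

View pics/s0c.png

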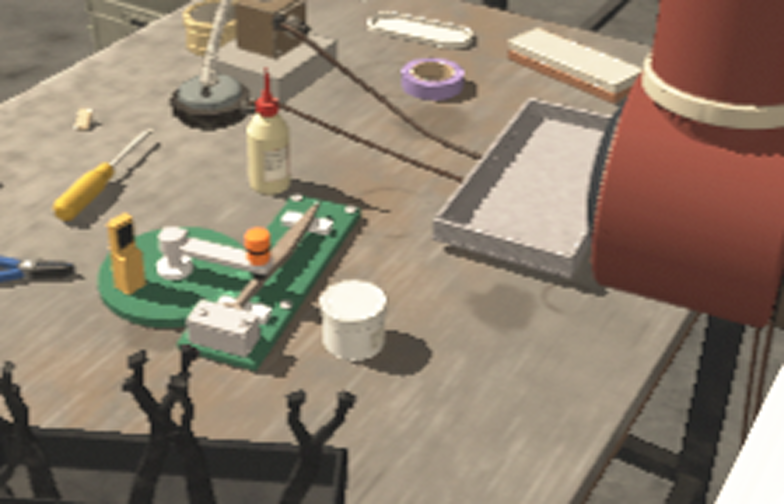

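View pics/t0c.png

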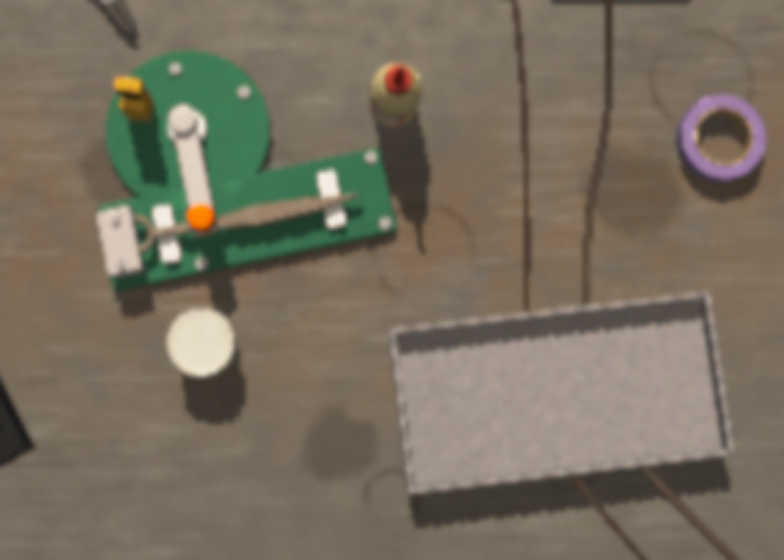

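```bash
cat >> h.py <<'E'
from scipy.optimize import minimize
def outline(name):
    if name=='jig':
        a=np.linspace(0,2*np.pi,60)
        parts=[np.array([[-.035,-.115],[.035,-.115],[.035,.115],[-.035,.115]]),np.c_[.08+.066*np.cos(a),.03+.066*np.sin(a)],
           np.array([[0,-.036],[.08,-.036],[.08,.096],[0,.096]])]
        return parts[:2],(0,.01)
    return [np.array([[-.125,-.0625],[.125,-.0625],[.125,.0625],[-.125,.0625]])],(.01,.032)
def render(im,name,x,S=4):
    parts,zs=outline(name);c,s=np.cos(x[2]),np.sin(x[2]);m=np.zeros((400*S,640*S),np.uint8)
    for p in parts:
        w=p@np.array([[c,s],[-s,c]])+x[:2]
        pts=np.array([proj(im,[*q,z]) for q in w for z in zs])
        h=cv2.convexHull(((pts+.5)*S).astype(np.float32)).round().astype(np.int32)
        cv2.fillPoly(m,[h],1)
    return m
def fit(im,name,mask,x0,S=4):
    M=cv2.resize(mask.astype(np.uint8),None,fx=S,fy=S,interpolation=0)
    def f(x):
        m=render(im,name,x,S); return 1-(m&M).sum()/(m|M).sum()
    best=min((minimize(f,[x0[0],x0[1],x0[2]+d],method='Nelder-Mead',options=dict(initial_simplex=np.array([[x0[0],x0[1],x0[2]+d]]*4)+np.vstack([np.zeros(3),np.diag([.006,.006,.05])]))) for d in (-.06,0.06)),key=lambda r:r.fun)
    return best.x,best.fun
E
python3 - <<'E'
from h import *
b=ctrl.get_image("top");a=ctrl.get_image("scene")
x0=dict(jig=[.541,-.029,.17],tray=[.407,-.266,.06])
for im in (b,a):
  for n in x0:
    r=ctrl.trace(im,n)
    if not r: print(n,'none');continue
    m=r[0]['mask'].astype(np.uint8); print(n,r[0]['p'],m.sum(),r[0]['rect'])
    m=cv2.morphologyEx(m,cv2.MORPH_CLOSE,np.ones((9,9)))
    x,f=fit(im,n,m,x0[n]); print(x.round(4),f)
    o=im['frame'].copy(); e=cv2.resize(render(im,n,x,1),(640,400)); c,_=cv2.findContours(e,0,1)
    cv2.drawContours(o,c,-1,(0,0,255),1); o=np.where(m[...,None]>0,o//2+np.array([0,0,0],np.uint8),o)
    cv2.imwrite(f"pics/fit_{n}_{im is b}.png",o)
  for n in('knob','pivot','oiler','white_tin','finger_lift'):
    r=ctrl.trace(im,n)
    if r: print(n,r[0]['p'],np.multiply(r[0]['rect'],[640,400,640,400]))
E
```

```text
jig 0.62 363 [0.5161, 0.3588, 0.0347, 0.0475]
[ 0.541 -0.029  0.11 ] 1.0
tray 0.93 6787 [0.5258, 0.5695, 0.1995, 0.172]
[ 0.3999 -0.2686  1.6724] 0.02562650559091073
knob 0.8 [260.608 165.68   17.472  38.32 ]
pivot 0.6 [234.624 135.48  105.408  89.2  ]
oiler 0.59 [331.392 144.2    20.416  18.72 ]
white_tin 0.86 [258.304 228.52   24.512  26.4  ]
finger_lift 0.77 [260.608 160.68   16.192  45.4  ]
jig 0.81 2882 [0.3664, 0.5525, 0.1513, 0.1558]
[ 0.5433 -0.0294  0.2104] 0.0946460614494452
tray 0.86 2453 [0.5514, 0.4647, 0.098, 0.1588]
[ 0.4192 -0.2657 -1.3026] 0.1731806648329388
knob 0.71 [262.528 232.4    32.512  16.92 ]
pivot 0.58 [232.576 218.8    95.488  65.6  ]
oiler 0.82 [287.296 179.68   14.72   42.48 ]
white_tin 0.64 [313.792 250.48   23.616  31.52 ]
finger_lift 0.63 [253.376 231.68   44.224  16.12 ]
```

```bash
python3 - <<'E'
from h import *
b=ctrl.get_image("top")
m=ctrl.trace(b,'pivot')[0]['mask'].astype(np.uint8); print(m.sum())
m=cv2.morphologyEx(m,cv2.MORPH_CLOSE,np.ones((9,9)))
hsv=cv2.cvtColor(b['frame'],cv2.COLOR_BGR2HSV); g=cv2.inRange(hsv,(60,80,30),(90,255,255))//255
n,l,st,_=cv2.connectedComponentsWithStats(g);k=1+np.argmax(st[1:,4]);g=(l==k).astype(np.uint8)
g=cv2.morphologyEx(g,cv2.MORPH_CLOSE,np.ones((13,13)));print(g.sum())
for mm in(m,g):
    x,f=fit(b,'jig',mm,[.541,-.029,.17]); print(x.round(4),f)
    c,s=np.cos(x[2]),np.sin(x[2])
    print('pivot',x[:2]+[c*.08-s*.03,s*.08+c*.03],'knob',x[:2]+[-s*.03,c*.03],'blank',x[:2]+[s*.02,-c*.02])
o=b['frame'].copy(); e=render(b,'jig',x,1); c,_=cv2.findContours(e,0,1); cv2.drawContours(o,c,-1,(0,0,255),1)
cv2.imwrite("pics/f.png",cv2.resize(o[120:240,220:360],None,fx=5,fy=5))
# orange knob centroid
kn=cv2.inRange(hsv,(5,200,150),(18,255,255));print(cv2.connectedComponentsWithStats(kn)[2:])
E
```

```text
5253
5017
[ 0.5386 -0.0277  0.2031] 0.04539563182193085
pivot [0.6109212  0.01780103] knob [0.53256598 0.00166228] blank [ 0.5426527  -0.04730973]
[ 0.5402 -0.0288  0.2133] 0.13429492728531855
pivot [0.61198981 0.01745697] knob [5.33802974e-01 5.21234394e-04] blank [ 0.54438781 -0.04834554]
(array([[     0,      0,    640,    400, 255942],
       [   267,    194,      9,      8,     58]], dtype=int32), array([[319.51093998, 199.5004923 ],
       [271.22413793, 197.32758621]]))
```

View pics/f.png

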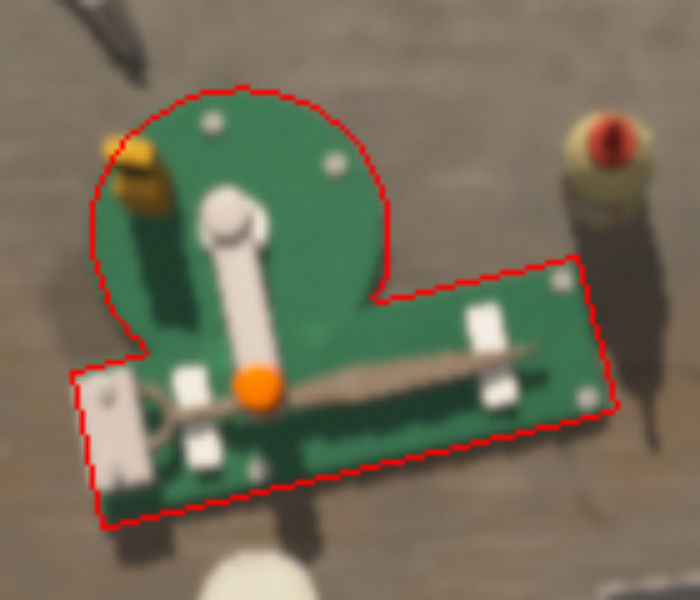

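Emit:
carry_out:
  series:
    - [0.48, 0.76, 0, 0, 0, 0.97, 1]
    - [0.48, 0.76, 0, 0, 0, 0.97, 1]
    - [0.48, 0.76, 0, 0, 0, 0.97, 1]
    - [0.48, 0.76, 0, 0, 0, 0.97, 1]
    - [0.48, 0.76, 0, 0, 0, 0.97, 1]
    - [0.48, 0.76, 0, 0, 0, 0.97, 1]
    - [0.48, 0.76, 0, 0, 0, 0.97, 1]
    - [0.48, 0.76, 0, 0, 0, 0.97, 1]
    - [0.48, 0.76, 0, 0, 0, 0.97, 1]
    - [0.48, 0.76, 0, 0, 0, 0.97, 1]
    - [0.48, 0.76, 0, 0, 0, 0.97, 1]
    - [0.48, 0.76, 0, 0, 0, 0.97, 1]

```text
t: 3.0
tool_pos: [0.2928, -0.3783, 0.2315]
tool_rot: [2.395, 2.033, -0.0]
contact_force: [0.6, 0.1, -0.4]
opening: 0.0855
```

Emit:
carry_out:
  series:
    - [0.48, 0.76, 0, 0, 0, 0.97, 1]
    - [0.48, 0.76, 0, 0, 0, 0.97, 1]
    - [0.48, 0.76, 0, 0, 0, 0.97, 1]
    - [0.48, 0.76, 0, 0, 0, 0.97, 1]
    - [0.48, 0.76, 0, 0, 0, 0.97, 1]
    - [0.48, 0.76, 0, 0, 0, 0.97, 1]
    - [0.48, 0.76, 0, 0, 0, 0.97, 1]
    - [0.48, 0.76, 0, 0, 0, 0.97, 1]
    - [0.48, 0.76, 0, 0, 0, 0.97, 1]
    - [0.48, 0.76, 0, 0, 0, 0.97, 1]
    - [0.48, 0.76, 0, 0, 0, 0.97, 1]
    - [0.48, 0.76, 0, 0, 0, 0.97, 1]

```text
t: 4.2
tool_pos: [0.4369, -0.1503, 0.2315]
tool_rot: [0.883, 3.014, -0.0]
contact_force: [-0.5, 0.1, 0.0]
opening: 0.0853
```

```bash
python3 - <<'E'
from h import *
o=ctrl.get_obs();print(o['t'],o['q'].round(2),o['tool_pos'],o['tool_rot'])
w=ctrl.get_image("wrist");cv2.imwrite("pics/w1.png",w['frame']);print(w['hand_eye'],w['fx'])
E
```

```text
4.2 [-0.49 -0.36  1.98 -0.    1.52 -1.49] [ 0.43688725 -0.15026048  0.23151176] [ 8.82759381e-01  3.01445331e+00 -2.12378105e-04]
[[ 8.37106535e-05 -9.57850142e-01 -2.87268338e-01  7.28600549e-02]
 [ 9.99999942e-01 -1.42592090e-05  3.38947323e-04 -9.01240159e-04]
 [-3.28756961e-04 -2.87268350e-01  9.57850086e-01 -1.42837133e-01]
 [ 0.00000000e+00  0.00000000e+00  0.00000000e+00  1.00000000e+00]] 303.5695542101579
```

View pics/w1.png

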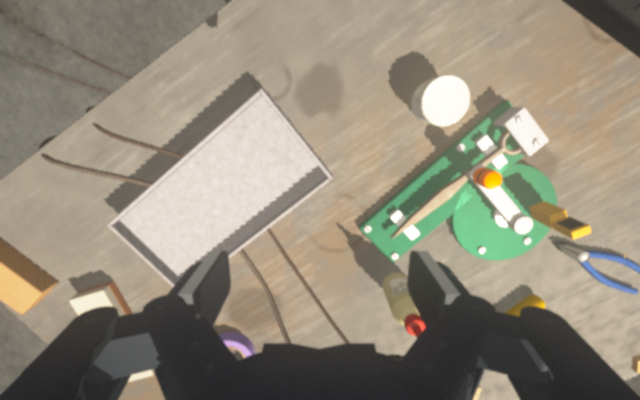

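```bash
cat >> h.py <<'E'
def wrist():
    o=ctrl.get_obs(); w=ctrl.get_image("wrist")
    T=np.eye(4);T[:3,:3]=Rn.from_rotvec(o['tool_rot']).as_matrix();T[:3,3]=o['tool_pos']
    C=np.linalg.inv(T@np.array(w['hand_eye']));w['R']=C[:3,:3];w['t']=C[:3,3]
    return o,w
E
python3 - <<'E'
from h import *
o,w=wrist()
x0=dict(pivot=('jig',[.54,-.028,.208]),tray=('tray',[.400,-.2686,1.672]))
H=dict(lip=.029,pivot=.010,knob=.055,blank_mid=.022,tray=0,white_tin=0,oiler=0)
for n,z in H.items():
    for r in ctrl.mark_of(w,n)[:1]:
        px=np.array(r['position'])*[640,400]; print(n,round(r['p'],2),px.round(1),atz(w,px,z).round(4))
for k,(n,x) in x0.items():
    r=ctrl.trace(w,k); m=r[0]['mask'].astype(np.uint8);m=cv2.morphologyEx(m,cv2.MORPH_CLOSE,np.ones((13,13)))
    x,f=fit(w,n,m,x);print(n,x.round(4),f)
    cv2.drawContours(w['frame'],cv2.findContours(render(w,n,x,1),0,1)[0],-1,(0,0,255),1)
cv2.imwrite("pics/w1f.png",w['frame'])
hsv=cv2.cvtColor(w['frame'],cv2.COLOR_BGR2HSV)
kn=cv2.inRange(hsv,(5,200,150),(18,255,255));n,l,s,c=cv2.connectedComponentsWithStats(kn);k=1+np.argmax(s[1:,4]);print(s[k],c[k],atz(w,c[k],.062))
E
```

```text
lip 0.42 [438.8 185.2] [ 0.5252 -0.0368  0.029 ]
pivot 0.76 [504.3 214.8] [0.6134 0.0209 0.01  ]
knob 0.94 [484.5 178.8] [0.5339 0.0025 0.055 ]
blank_mid 0.76 [437.  196.4] [ 0.5397 -0.0432  0.022 ]
tray 0.87 [224.1 191.1] [ 0.3978 -0.2656  0.    ]
white_tin 0.68 [428.  102.9] [0.4405 0.0024 0.    ]
oiler 0.62 [393.  282.7] [ 0.631  -0.1468  0.    ]Traceback (most recent call last):
  File "<stdin>", line 9, in <module>
IndexError: list index out of range
```

Emit:
carry_out:
  series:
    - [0.48, 0.76, 0, 0, 0, 0.97, 1]
    - [0.48, 0.76, 0, 0, 0, 0.97, 1]
    - [0.48, 0.76, 0, 0, 0, 0.97, 1]
    - [0.48, 0.76, 0, 0, 0, 0.97, 1]
    - [0.48, 0.76, -0.4, 0, 0, 0.97, 0.9]
    - [0.48, 0.76, -0.4, 0, 0, 0.97, 0.8]
    - [0.48, 0.76, -0.4, 0, 0, 0.97, 0.7]
    - [0.48, 0.76, -0.4, 0, 0, 0.97, 0.65]
    - [0, 0, 0, 0, 0, 0, 0.65]

```text
t: 5.6
tool_pos: [0.5321, 0.0022, 0.1894]
tool_rot: [0.32, -3.122, -0.002]
contact_force: [-0.1, 0.5, 0.2]
opening: 0.0555
```

```bash
python3 - <<'E'
from h import *
o,w=wrist();print(o['t'],o['q'].round(2),o['tool_pos'],o['tool_rot'],o['opening'])
cv2.imwrite("pics/w2.png",w['frame'])
hsv=cv2.cvtColor(w['frame'],cv2.COLOR_BGR2HSV)
kn=cv2.inRange(hsv,(5,200,150),(18,255,255));n,l,s,c=cv2.connectedComponentsWithStats(kn);k=1+np.argmax(s[1:,4]);print(s[k],c[k],atz(w,c[k],.062))
H=dict(lip=.029,pivot=.010,knob=.055,blank_mid=.022)
for n,z in H.items():
    for r in ctrl.mark_of(w,n)[:1]:
        px=np.array(r['position'])*[640,400]; print(n,round(r['p'],2),px.round(1),atz(w,px,z).round(4))
r=ctrl.trace(w,'jig')
if r:
    m=r[0]['mask'].astype(np.uint8);print(r[0]['p'],m.sum());m=cv2.morphologyEx(m,cv2.MORPH_CLOSE,np.ones((13,13)))
    x,f=fit(w,'jig',m,[.54,-.028,.208]);print(x.round(4),f)
    cv2.drawContours(w['frame'],cv2.findContours(render(w,'jig',x,1),0,1)[0],-1,(0,0,255),1)
cv2.imwrite("pics/w2f.png",w['frame'])
E
```

```text
5.6 [-0.14 -0.14  1.87  0.    1.41 -1.91] [0.53214129 0.00222201 0.18943255] [ 3.20380882e-01 -3.12221877e+00 -1.89601618e-03] 0.05550185123631222
[322 185   6   5   6] [324.5        186.66666667] [0.52665979 0.00602047 0.062     ]
lip 0.74 [371.  182.7] [0.5209 0.0543 0.029 ]
pivot 0.55 [320.  246.6] [0.6106 0.0196 0.01  ]
knob 0.87 [318.2 188.4] [0.5312 0.0011 0.055 ]
blank_mid 0.61 [272.2 180.8] [ 0.5413 -0.0461  0.022 ]
0.86 19145
[ 0.5382 -0.0281  0.1992] 0.08160153554787652
```

View pics/w2f.png

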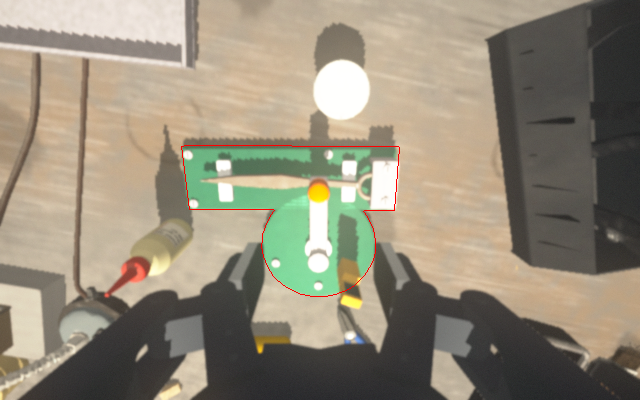

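Emit:
carry_out:
  series:
    - [0.02, -0.02, -0.95, 0, 0, 0, 0.6]
    - [0, 0, -0.95, 0, 0, 0, 0.6]
    - [0, 0, -0.95, 0, 0, 0, 0.6]
    - [0, 0, -0.95, 0, 0, 0, 0.6]
    - [0, 0, -0.95, 0, 0, 0, 0.6]
    - [0, 0, -0.6, 0, 0, 0, 0.6]
    - [0, 0, -0.3, 0, 0, 0, 0.6]
    - [0, 0, 0, 0, 0, 0, 0.6]
  grip_force: 70

```text
t: 6.7
tool_pos: [0.5325, 0.0002, 0.0495]
tool_rot: [0.316, -3.124, -0.0]
contact_force: [0.1, 0.1, -0.1]
opening: 0.0513
```

```bash
python3 - <<'E'
from h import *
o,w=wrist();print(o['t'],o['tool_pos'],o['contact_force'],o['opening'])
a=ctrl.get_image('scene')
cv2.imwrite("pics/w3.png",np.vstack([w['frame'][100:400,100:540],cv2.resize(a['frame'][210:290,220:340],(440,293),interpolation=2)]))
E
```

```text
6.7 [5.32471855e-01 1.98891013e-04 4.94753116e-02] [ 0.07158346  0.11890367 -0.0853772 ] 0.05126284586455091
```

View pics/w3.png

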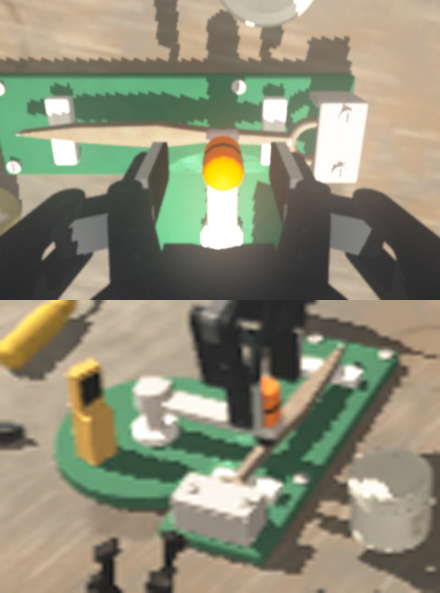

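Emit:
carry_out:
  series:
    - [0, 0.04, -0.16, 0, 0, 0, 0.4]
    - [0, 0, 0, 0, 0, 0, 0.2]
    - [0, 0, 0, 0, 0, 0, 0]
    - [0, 0, 0, 0, 0, 0, 0]
    - [0, 0, 0, 0, 0, 0, 0]
    - [0, 0, 0, 0, 0, 0, 0]
    - [0, 0, 0, 0, 0, 0, 0]
  grip_force: 70

```text
t: 7.5
tool_pos: [0.5333, 0.0014, 0.0468]
tool_rot: [-0.317, 3.125, -0.0]
contact_force: [-1.5, -0.1, 5.8]
opening: 0.0175
```

```bash
python3 - <<'E'
from h import *
o,w=wrist();print(o['t'],o['tool_pos'],o['contact_force'],o['opening'])
a=ctrl.get_image('scene')
cv2.imwrite("pics/w4.png",np.vstack([cv2.resize(w['frame'][180:340,220:420],(440,300)),cv2.resize(a['frame'][210:290,220:340],(440,293),interpolation=2)]))
E
```

```text
7.5 [0.53332814 0.00144898 0.04682784] [-1.50286449 -0.08359712  5.77094043] 0.017462304732485875
```

View pics/w4.png

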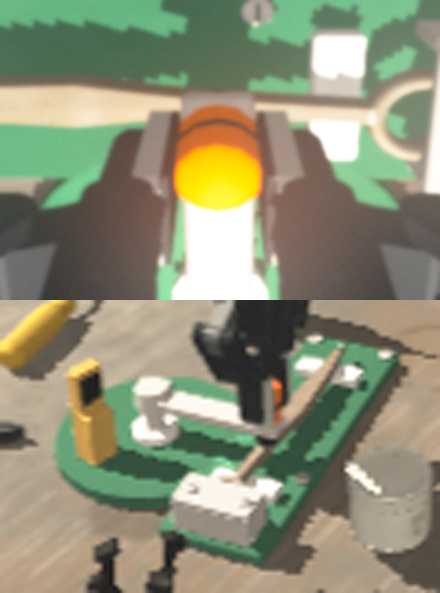

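Emit:
carry_out:
  series:
    - [0, 0, 0.25, 0, 0, 0, 0]
    - [0, 0, 0.25, 0, 0, 0, 0]
    - [0, 0, 0.25, 0, 0, 0, 0]
    - [0, 0, 0, 0, 0, 0, 0]
    - [0, 0, 0, 0, 0, 0, 0]

```text
t: 8.1
tool_pos: [0.533, 0.0018, 0.0627]
tool_rot: [-0.316, 3.124, 0.001]
contact_force: [8.6, 0.8, -13.4]
opening: 0.0175
```

```bash
python3 - <<'E'
from h import *
o,w=wrist();print(o['t'],o['tool_pos'],o['contact_force'],o['opening'])
a=ctrl.get_image('scene')
cv2.imwrite("pics/w5.png",np.vstack([cv2.resize(w['frame'][180:340,220:420],(440,300)),cv2.resize(a['frame'][210:290,220:340],(440,293),interpolation=2)]))
E
```

```text
8.1 [0.53296391 0.00181776 0.06271572] [  8.60332743   0.82400723 -13.35347937] 0.017482405762821555
```

View pics/w5.png

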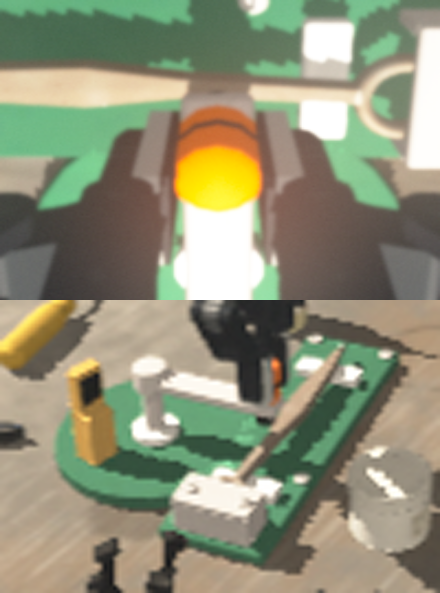

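```bash
python3 - <<'E'
from h import *
b=ctrl.get_image("top")
P=np.array([.6114,.0177])
f=b['frame'];cv2.imwrite("pics/t5.png",cv2.resize(f[125:215,215:325],None,fx=7,fy=6.5,interpolation=2))
for px,z in(((251,161),.01),((246,150),.076)):
    d=atz(b,px,z)[:2]-P; print(px,z,d,np.hypot(*d),(np.pi+.2-np.arctan2(d[1],d[0])))
s=np.arange(0,2.11,.1);K=P-.08*np.c_[np.cos(.2-s),np.sin(.2-s)]
for a,d in zip(s,np.diff(K,axis=0)/.025): print(round(a,1),d.round(2),end=' ; ')
E
```

```text
(251, 161) 0.01 [0.01155883 0.03558436] 0.037414615798895816 2.08487353623147
(246, 150) 0.076 [0.01979282 0.03649502] 0.04151677532730434 2.2677419068648232
0.0 [-0.05  0.32] ; 0.1 [-0.02  0.32] ; 0.2 [0.02 0.32] ; 0.3 [0.05 0.32] ; 0.4 [0.08 0.31] ; 0.5 [0.11 0.3 ] ; 0.6 [0.14 0.29] ; 0.7 [0.17 0.27] ; 0.8 [0.19 0.25] ; 0.9 [0.22 0.23] ; 1.0 [0.24 0.21] ; 1.1 [0.26 0.19] ; 1.2 [0.28 0.16] ; 1.3 [0.29 0.13] ; 1.4 [0.3 0.1] ; 1.5 [0.31 0.07] ; 1.6 [0.32 0.04] ; 1.7 [0.32 0.01] ; 1.8 [ 0.32 -0.03] ; 1.9 [ 0.31 -0.06] ; 2.0 [ 0.31 -0.09] ;
```

View pics/t5.png

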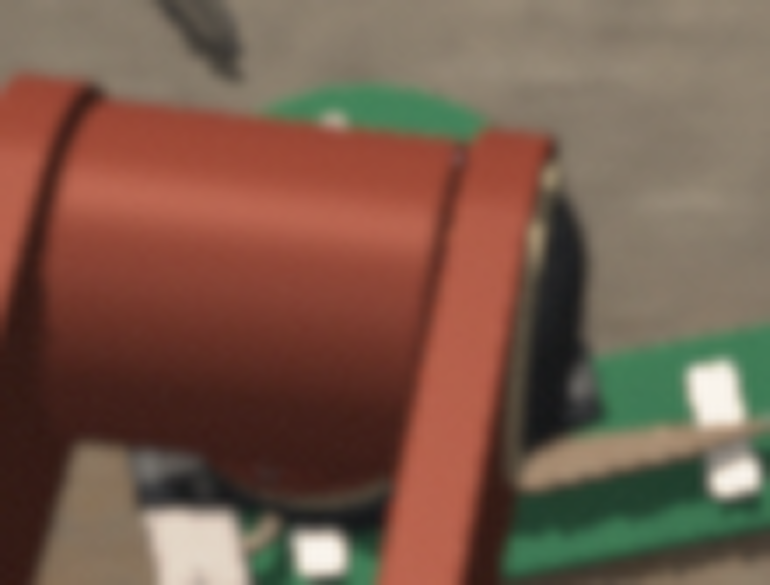

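Emit:
carry_out:
  series:
    - [0, 0, 0.12, 0, 0, 0, 0]
    - [-0.03, 0.16, 0.02, 0, 0, -0.5, 0]
    - [-0.02, 0.16, 0, 0, 0, -0.5, 0]
    - [-0.02, 0.32, 0, 0, 0, -1, 0]
    - [0.02, 0.32, 0, 0, 0, -1, 0]
    - [0.05, 0.32, 0, 0, 0, -1, 0]
    - [0.08, 0.31, 0, 0, 0, -1, 0]
    - [0.11, 0.3, 0, 0, 0, -1, 0]
    - [0.14, 0.29, 0, 0, 0, -1, 0]
    - [0.17, 0.27, 0, 0, 0, -1, 0]
    - [0.19, 0.25, 0, 0, 0, -1, 0]
    - [0, 0, 0, 0, 0, 0, 0]

```text
t: 9.45
tool_pos: [0.5495, 0.0689, 0.0652]
tool_rot: [-1.075, -2.951, 0.002]
contact_force: [6.1, -1.5, -14.3]
opening: 0.0176
```

```bash
cat >> h.py <<'E'
def swing():
    P=np.array([.6114,.0177]);o=ctrl.get_obs();d=o['tool_pos'][:2]-P
    s=np.pi+.2-np.arctan2(d[1],d[0]); F=o['contact_force']
    tang=np.array([d[1],-d[0]])/np.hypot(*d)  # clockwise
    R=Rn.from_rotvec(o['tool_rot']).as_matrix(); ya=np.arctan2(R[1,1],R[0,1])
    print('t',o['t'],'s',s.round(3),'r',np.hypot(*d).round(4),'z',o['tool_pos'][2].round(4),'Ft',(F[:2]@tang).round(2),'Fr',(F[:2]@d/np.hypot(*d)).round(2),'Fz',F[2].round(2),'yaw s',((1.775-ya)%np.pi).round(3),'tz',o['wrist_torque'].round(2),'q6',o['q'][5].round(2),o['opening'])
E
python3 -c "
from h import *
swing()"
```

```text
t 9.45 s 0.891 r 0.0803 z 0.0652 Ft 2.76 Fr -5.67 Fz -14.35 yaw s 0.903 tz [-0.15 -1.15  0.18] q6 -0.88 0.017631913762394615
```

Emit:
carry_out:
  series:
    - [0.22, 0.23, 0, 0, 0, -1, 0]
    - [0.24, 0.21, 0, 0, 0, -1, 0]
    - [0.13, 0.1, 0, 0, 0, -0.5, 0]
    - [0.13, 0.09, 0, 0, 0, -0.5, 0]
    - [0, 0, 0, 0, 0, 0, 0]

```text
t: 9.95
tool_pos: [0.5668, 0.0845, 0.0648]
tool_rot: [-1.502, -2.757, 0.003]
contact_force: [4.9, -1.5, -13.7]
opening: 0.0173
```

```bash
python3 -c "
from h import *
swing()"
```

```text
t 9.95 s 1.182 r 0.0803 z 0.0648 Ft 3.26 Fr -3.93 Fz -13.71 yaw s 1.202 tz [ 0.02 -1.02  0.28] q6 -0.55 0.0173295525591889
```

Emit:
carry_out:
  series:
    - [0.14, 0.08, 0, 0, 0, -0.5, 0]
    - [0.14, 0.08, 0, 0, 0, -0.5, 0]
    - [0, 0, 0, 0, 0, 0, 0]

```text
t: 10.25
tool_pos: [0.5737, 0.0885, 0.0653]
tool_rot: [-1.637, -2.678, 0.003]
contact_force: [4.1, -0.2, -13.7]
opening: 0.0176
```

```bash
python3 -c "
from h import *
swing()"
```

```text
t 10.25 s 1.281 r 0.0802 z 0.0653 Ft 3.5 Fr -2.12 Fz -13.73 yaw s 1.301 tz [ 0.   -0.79  0.26] q6 -0.45 0.01760923850109013
```

Emit:
carry_out:
  series:
    - [0.15, 0.06, 0, 0, 0, -0.5, 0]
    - [0.15, 0.06, 0, 0, 0, -0.5, 0]
    - [0, 0, 0, 0, 0, 0, 0]

```text
t: 10.55
tool_pos: [0.581, 0.0919, 0.0659]
tool_rot: [-1.768, -2.593, 0.003]
contact_force: [3.6, 2.2, -15.0]
opening: 0.0172
```

```bash
python3 -c "
from h import *
swing()"
```

```text
t 10.55 s 1.382 r 0.0801 z 0.0659 Ft 4.17 Fr 0.69 Fz -14.96 yaw s 1.401 tz [ 0.29 -0.54  0.21] q6 -0.34 0.017219373534450348
```

Emit:
carry_out:
  series:
    - [0.15, 0.05, 0, 0, 0, -0.5, 0]
    - [0.15, 0.05, 0, 0, 0, -0.5, 0]
    - [0, 0, 0, 0, 0, 0, 0]

```text
t: 10.85
tool_pos: [0.5887, 0.0945, 0.0665]
tool_rot: [-1.895, -2.502, 0.002]
contact_force: [1.9, 1.8, -14.8]
opening: 0.0176
```

```bash
python3 -c "
from h import *
swing()
o,w=wrist();cv2.imwrite('pics/w6.png',w['frame'])"
```

```text
t 10.85 s 1.483 r 0.0801 z 0.0665 Ft 2.33 Fr 1.18 Fz -14.82 yaw s 1.5 tz [ 0.43 -0.52  0.17] q6 -0.24 0.017592355084773355
```

View pics/w6.png

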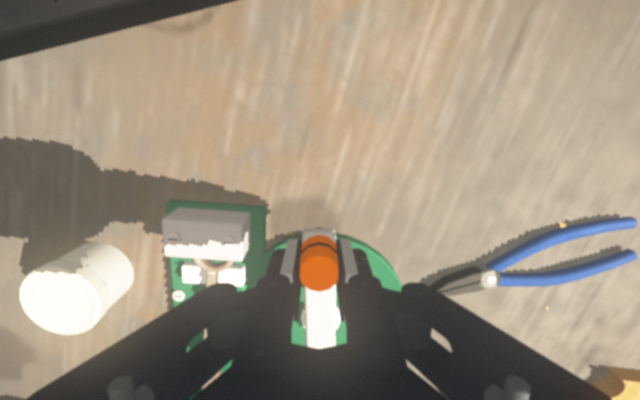

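Emit:
carry_out:
  series:
    - [0.13, 0.03, -0.04, 0, 0, -0.4, 0]
    - [0.13, 0.02, 0, 0, 0, -0.4, 0]
    - [0, 0, 0, 0, 0, 0, 0]

```text
t: 11.2
tool_pos: [0.5953, 0.096, 0.0662]
tool_rot: [-1.993, -2.424, 0.001]
contact_force: [0.2, 3.9, -13.8]
opening: 0.0176
```

```bash
python3 -c "
from h import *
swing()"
```

```text
t 11.2 s 1.568 r 0.08 z 0.0662 Ft 0.99 Fr 3.83 Fz -13.75 yaw s 1.581 tz [ 0.78 -0.16  0.07] q6 -0.16 0.017616185594140788
```

Emit:
carry_out:
  series:
    - [0.1, 0.01, 0, 0, 0, -0.3, 0]
    - [0.1, 0.01, 0, 0, 0, -0.3, 0]
    - [0, 0, 0, 0, 0, 0, 0]

```text
t: 11.5
tool_pos: [0.6003, 0.0969, 0.0663]
tool_rot: [-2.065, -2.363, 0.001]
contact_force: [0.2, 5.6, -14.1]
opening: 0.0174
```

```bash
python3 -c "
from h import *
swing()"
```

```text
t 11.5 s 1.631 r 0.0799 z 0.0663 Ft 0.93 Fr 5.55 Fz -14.12 yaw s 1.641 tz [ 0.92 -0.1   0.01] q6 -0.1 0.01744357692090604
```

Emit:
carry_out:
  series:
    - [0.1, 0.02, 0, 0, 0, -0.3, 0]
    - [0.1, 0.01, 0, 0, 0, -0.3, 0]
    - [0, 0, 0, 0, 0, 0, 0]

```text
t: 11.8
tool_pos: [0.6053, 0.0974, 0.0663]
tool_rot: [-2.135, -2.3, 0.002]
contact_force: [-0.8, 5.6, -14.1]
opening: 0.0173
```

```bash
python3 -c "
from h import *
swing()"
```

```text
t 11.8 s 1.694 r 0.0799 z 0.0663 Ft -0.41 Fr 5.65 Fz -14.08 yaw s 1.701 tz [ 0.91 -0.   -0.04] q6 -0.04 0.017260845509772905
```

Emit:
carry_out:
  series:
    - [0.1, 0, 0, 0, 0, -0.3, 0]
    - [0.1, 0, 0, 0, 0, -0.3, 0]
    - [0, 0, 0, 0, 0, 0, 0]

```text
t: 12.1
tool_pos: [0.6103, 0.0976, 0.0664]
tool_rot: [-2.203, -2.235, 0.001]
contact_force: [-0.5, 6.5, -14.4]
opening: 0.0175
```

```bash
python3 -c "
from h import *
swing()"
```

```text
t 12.1 s 1.757 r 0.0799 z 0.0664 Ft -0.45 Fr 6.49 Fz -14.36 yaw s 1.761 tz [ 1.07 -0.05 -0.05] q6 0.02 0.01753764981624607
```

Emit:
carry_out:
  series:
    - [0.09, 0, 0, 0, 0, -0.3, 0]
    - [0.09, -0.01, 0, 0, 0, -0.3, 0]
    - [0, 0, 0, 0, 0, 0, 0]

```text
t: 12.4
tool_pos: [0.615, 0.0975, 0.0665]
tool_rot: [-2.269, -2.168, 0.0]
contact_force: [0.8, 6.1, -13.7]
opening: 0.0172
```

```bash
python3 -c "
from h import *
swing()"
```

```text
t 12.4 s 1.816 r 0.0799 z 0.0665 Ft 0.52 Fr 6.1 Fz -13.68 yaw s 1.821 tz [ 1.08 -0.09 -0.04] q6 0.08 0.017224923115761712
```

Emit:
carry_out:
  series:
    - [0.09, -0.01, 0, 0, 0, -0.3, 0]
    - [0.09, -0.01, 0, 0, 0, -0.3, 0]
    - [0, 0, 0, 0, 0, 0, 0]

```text
t: 12.7
tool_pos: [0.6197, 0.0971, 0.0666]
tool_rot: [-2.333, -2.099, -0.0]
contact_force: [0.8, 7.3, -13.2]
opening: 0.0175
```

```bash
python3 -c "
from h import *
swing()
o,w=wrist();cv2.imwrite('pics/w7.png',cv2.resize(w['frame'][200:400,200:440],None,fx=2.5,fy=2.5))
a=ctrl.get_image('scene');cv2.imwrite('pics/s7.png',cv2.resize(a['frame'][190:280,215:335],None,fx=5,fy=5))"
```

```text
t 12.7 s 1.875 r 0.0799 z 0.0666 Ft 0.03 Fr 7.34 Fz -13.24 yaw s 1.881 tz [ 1.14 -0.18 -0.02] q6 0.14 0.017499188900728917
```

View pics/s7.png

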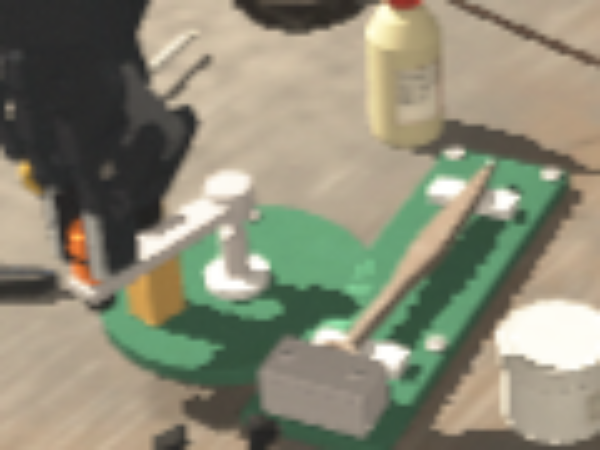

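Emit:
carry_out:
  series:
    - [0.09, -0.02, 0, 0, 0, -0.3, 0]
    - [0.06, -0.01, 0, 0, 0, -0.2, 0]
    - [0, 0, 0, 0, 0, 0, 0]

```text
t: 13.1
tool_pos: [0.6236, 0.0966, 0.0667]
tool_rot: [-2.385, -2.04, -0.001]
contact_force: [1.5, 7.8, -13.8]
opening: 0.0179
```

```bash
python3 -c "
from h import *
swing()"
```

```text
t 13.1 s 1.924 r 0.0798 z 0.0667 Ft 0.34 Fr 7.91 Fz -13.77 yaw s 1.93 tz [ 1.3  -0.23 -0.04] q6 0.19 0.01790725288825677
```

Emit:
carry_out:
  series:
    - [0.08, -0.02, 0, 0, 0, -0.25, 0]
    - [0.08, -0.02, 0, 0, 0, -0.25, 0]
    - [0, 0, 0, 0, 0, 0, 0]

```text
t: 13.4
tool_pos: [0.6268, 0.0961, 0.0666]
tool_rot: [-2.433, -1.979, 0.001]
contact_force: [-2.3, 8.8, -11.7]
opening: 0.0176
```

```bash
python3 -c "
from h import *
swing()"
```

```text
t 13.4 s 1.965 r 0.0799 z 0.0666 Ft -4.0 Fr 8.19 Fz -11.68 yaw s 1.98 tz [1.41 0.13 0.09] q6 0.24 0.017580748772396047
```

Emit:
carry_out:
  series:
    - [0.05, -0.01, 0, 0, 0, -0.1, 0]
    - [0, 0, 0, 0, 0, 0, 0]

```text
t: 13.6
tool_pos: [0.6276, 0.0959, 0.0665]
tool_rot: [-2.442, -1.967, 0.002]
contact_force: [-3.2, 9.6, -11.5]
opening: 0.0177
```

```bash
python3 -c "
from h import *
swing()"
```

```text
t 13.6 s 1.974 r 0.0799 z 0.0665 Ft -5.05 Fr 8.77 Fz -11.54 yaw s 1.99 tz [1.46 0.39 0.1 ] q6 0.25 0.017659005794061496
```

Emit:
carry_out:
  series:
    - [-0.05, 0.01, 0, 0, 0, 0.1, 0]
    - [0, 0, -0.12, 0, 0, 0, 0]
    - [0, 0, -0.12, 0, 0, 0, 0]
    - [0, 0, 0, 0, 0, 0, 0]

```text
t: 14.0
tool_pos: [0.6269, 0.0961, 0.0612]
tool_rot: [-2.433, -1.98, 0.001]
contact_force: [-2.7, 8.8, -9.9]
opening: 0.0176
```

```bash
python3 -c "
from h import *
swing()"
```

```text
t 14.0 s 1.966 r 0.0799 z 0.0612 Ft -4.33 Fr 8.1 Fz -9.89 yaw s 1.979 tz [1.43 0.39 0.08] q6 0.24 0.017556696100277564
```

Emit:
carry_out:
  series:
    - [0, 0, -0.1, 0, 0, 0, 0]
    - [0, 0, -0.06, 0, 0, 0, 0]
    - [0, 0, 0, 0, 0, 0, 0]

```text
t: 14.3
tool_pos: [0.6273, 0.0962, 0.0589]
tool_rot: [-2.433, -1.98, 0.0]
contact_force: [-7.8, 8.4, -3.7]
opening: 0.0176
```

```bash
python3 -c "
from h import *
swing()"
```

```text
t 14.3 s 1.971 r 0.0801 z 0.0589 Ft -9.3 Fr 6.65 Fz -3.7 yaw s 1.98 tz [1.4  0.99 0.02] q6 0.24 0.017601095177929276
```

Emit:
carry_out:
  series:
    - [-0.07, 0.01, -0.04, 0, 0, 0, 0]
    - [0, 0, -0.04, 0, 0, 0, 0]
    - [0, 0, 0, 0, 0, 0, 0]

```text
t: 14.6
tool_pos: [0.6272, 0.0962, 0.0588]
tool_rot: [-2.435, -1.982, -0.004]
contact_force: [-6.1, 8.1, -0.0]
opening: 0.0176
```

```bash
python3 -c "
from h import *
swing()"
```

```text
t 14.6 s 1.97 r 0.0801 z 0.0588 Ft -7.55 Fr 6.71 Fz -0.01 yaw s 1.98 tz [1.3  0.87 0.01] q6 0.24 0.01758358620699278
```

Emit:
carry_out:
  series:
    - [0, 0, 0, 0, 0, 0, 0.2]
    - [0, 0, 0, 0, 0, 0, 0.35]
    - [0, 0, 0, 0, 0, 0, 0.5]
    - [0, 0, 0, 0, 0, 0, 0.55]
    - [0, 0, 0, 0, 0, 0, 0.55]

```text
t: 15.1
tool_pos: [0.6278, 0.0939, 0.0567]
tool_rot: [2.437, 1.979, 0.002]
contact_force: [-0.5, 0.4, 0.2]
opening: 0.0465
```

```bash
python3 -c "
from h import *
swing()
o,w=wrist();cv2.imwrite('pics/w8.png',cv2.resize(w['frame'][200:400,200:440],None,fx=2.5,fy=2.5))
a=ctrl.get_image('scene');cv2.imwrite('pics/s8.png',cv2.resize(a['frame'][190:280,215:335],None,fx=5,fy=5))"
```

```text
t 15.1 s 1.982 r 0.0779 z 0.0567 Ft -0.6 Fr 0.27 Fz 0.18 yaw s 1.982 tz [ 0.01 -0.01 -0.03] q6 0.24 0.04650106269083614
```

View pics/s8.png

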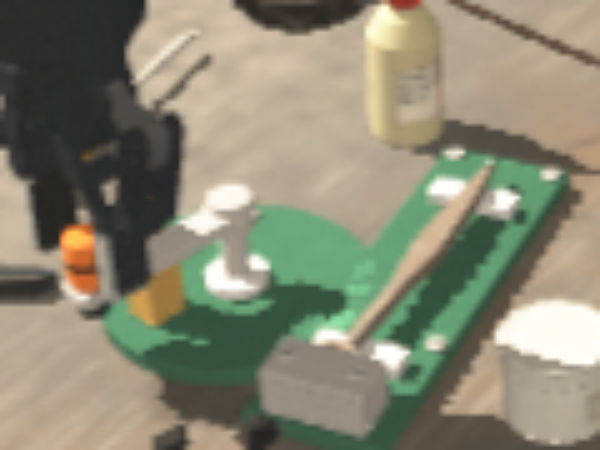

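View pics/w8.png

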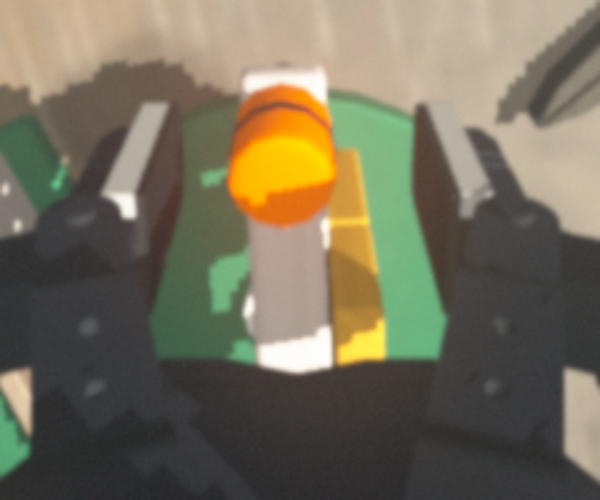

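Emit:
carry_out:
  series:
    - [0, 0, 0.4, 0, 0, 0, 0.55]
    - [0, 0, 0.8, 0, 0, 0, 0.55]
    - [0, 0, 1, 0, 0, 0, 0.55]
    - [-0.1, -0.2, 1, 0, 0, 0.5, 0.55]
    - [-0.5, -0.8, 0.8, 0, 0, 0.6, 0.55]
    - [-0.6, -0.9, 0.6, 0, 0, 0.6, 0.55]
    - [-0.6, -1, 0, 0, 0, 0.6, 0.55]
    - [-0.6, -1, 0, 0, 0, 0.6, 0.55]
    - [-0.6, -1, 0, 0, 0, 0.6, 0.55]
    - [-0.44, -0.7, 0, 0, 0, 0.57, 0.55]
    - [0, 0, 0, 0, 0, 0, 0.55]

```text
t: 16.3
tool_pos: [0.5399, -0.0473, 0.171]
tool_rot: [1.991, 2.429, -0.0]
contact_force: [0.2, 0.4, 0.0]
opening: 0.0468
```

```bash
python3 - <<'E'
from h import *
o,w=wrist();print(o['t'],o['q'].round(2),o['tool_pos'],o['tool_rot'],o['contact_force'],o['opening'])
for n,z in dict(blank_mid=.022,lip=.029,knob=.067,pivot=.01).items():
    for r in ctrl.mark_of(w,n)[:1]:
        px=np.array(r['position'])*[640,400]; print(n,round(r['p'],2),px.round(1),atz(w,px,z).round(4))
r=ctrl.trace(w,'blank_mid')
f=w['frame'].copy()
if r:
    m=r[0]['mask'];print(r[0]['p'],m.sum())
    ys,xs=np.where(m);Q=np.array([atz(w,(x,y),.022)[:2] for x,y in zip(xs,ys)])
    c=Q.mean(0);u=np.linalg.svd(Q-c,full_matrices=False)[2][0];u*=np.sign(u[1]);pr=(Q-c)@u
    print(c,np.arctan2(u[1],u[0]),pr.min(),pr.max(),'ringend',c+u*pr.max(),'grip',c+u*(pr.max()-.116),'tip',c+u*pr.min())
    n=np.array([-u[1],u[0]])
    for d in np.arange(.04,.17,.01):
        k=abs(pr-(pr.max()-d))<.003; v=((Q-c)@n)[k]; 
        if k.any():print(round(d,2),(c+u*(pr.max()-d)+n*(v.min()+v.max())/2).round(4),(v.max()-v.min()).round(4))
    f[m]=f[m]//2+np.array([0,0,120],np.uint8)
cv2.imwrite("pics/w9.png",f)
E
```

```text
16.3 [-0.22 -0.1   1.87 -0.    1.38 -0.42] [ 0.53991111 -0.04730434  0.17103152] [ 1.99108593e+00  2.42893955e+00 -3.91720627e-04] [0.20277594 0.36730425 0.02676886] 0.04682092956241741
blank_mid 0.79 [318.9 179. ] [ 0.5389 -0.0422  0.022 ]
lip 0.73 [321.1  68.4] [0.5211 0.0561 0.029 ]
knob 0.8 [472.1  33.8] [0.6251 0.0963 0.067 ]
pivot 0.86 [400.7 132.3] [0.6089 0.0168 0.01  ]
0.65 1839
[ 0.5370199  -0.02215414] 1.7358059952451856 -0.09569659728732814 0.07905376555402069 ringend [0.52403438 0.05582582] grip [ 0.54308876 -0.05859852] tip [ 0.5527392  -0.11655087]
0.04 [0.5301 0.0163] 0.0058
0.05 [0.5316 0.0064] 0.0067
0.06 [ 0.5328 -0.0035] 0.0067
0.07 [ 0.5352 -0.0133] 0.0097
0.08 [ 0.5367 -0.0232] 0.0128
0.09 [ 0.5382 -0.0331] 0.0138
0.1 [ 0.5402 -0.0429] 0.014
0.11 [ 0.5416 -0.0528] 0.0131
0.12 [ 0.5441 -0.0625] 0.0121
0.13 [ 0.5456 -0.0724] 0.0113
0.14 [ 0.5475 -0.0822] 0.0093
0.15 [ 0.549  -0.0921] 0.0084
0.16 [ 0.5515 -0.1018] 0.0053
```

View pics/w9.png

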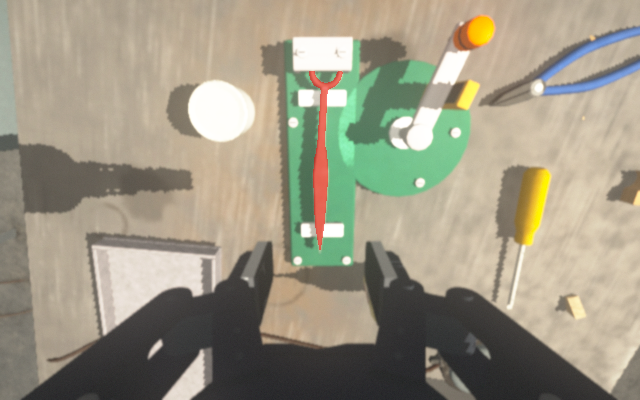

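Emit:
carry_out:
  series:
    - [0.02, 0.07, -1, 0, 0, -0.2, 0.55]
    - [0, 0, -1, 0, 0, 0, 0.55]
    - [0, 0, -1, 0, 0, 0, 0.55]
    - [0, 0, -1, 0, 0, 0, 0.55]
    - [0, 0, -1, 0, 0, 0, 0.5]
    - [0, 0, -0.6, 0, 0, 0, 0.5]
    - [0, 0, -0.4, 0, 0, 0, 0.5]
    - [0, 0, -0.2, 0, 0, 0, 0.5]
    - [0, 0, 0, 0, 0, 0, 0.5]
  grip_force: 60

```text
t: 17.5
tool_pos: [0.5414, -0.0438, 0.0153]
tool_rot: [-2.013, -2.412, 0.0]
contact_force: [-1.0, -0.5, 0.3]
opening: 0.0425
```

```bash
python3 - <<'E'
from h import *
o,w=wrist();print(o['t'],o['tool_pos'],o['contact_force'],o['opening'])
cv2.imwrite("pics/w10.png",w['frame'])
E
```

```text
17.5 [ 0.54139247 -0.04379272  0.0153148 ] [-0.97222084 -0.46360307  0.30493563] 0.042505991827114294
```

View pics/w10.png

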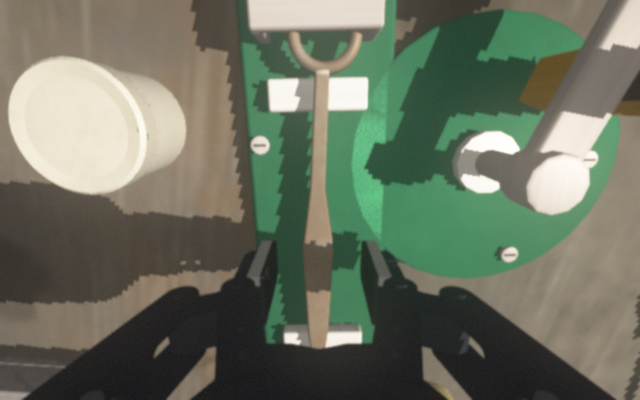

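Emit:
carry_out:
  series:
    - [0, 0, -0.02, 0, 0, 0, 0.3]
    - [0, 0, 0, 0, 0, 0, 0.1]
    - [0, 0, 0, 0, 0, 0, 0]
    - [0, 0, 0, 0, 0, 0, 0]
    - [0, 0, 0, 0, 0, 0, 0]
    - [0, 0, 0, 0, 0, 0, 0]

```text
t: 18.15
tool_pos: [0.5421, -0.0441, 0.0161]
tool_rot: [2.012, 2.411, 0.001]
contact_force: [-2.1, 0.3, 6.0]
opening: 0.0123
```

```bash
python3 - <<'E'
from h import *
o,w=wrist();print(o['t'],o['tool_pos'],o['contact_force'],o['wrist_torque'],o['opening'])
cv2.imwrite("pics/w11.png",w['frame'])
E
```

```text
18.15 [ 0.54210205 -0.04406764  0.01606764] [-2.08603858  0.31312357  6.03973689] [ 0.05138671  0.18375096 -0.06515366] 0.012269269261967825
```

View pics/w11.png

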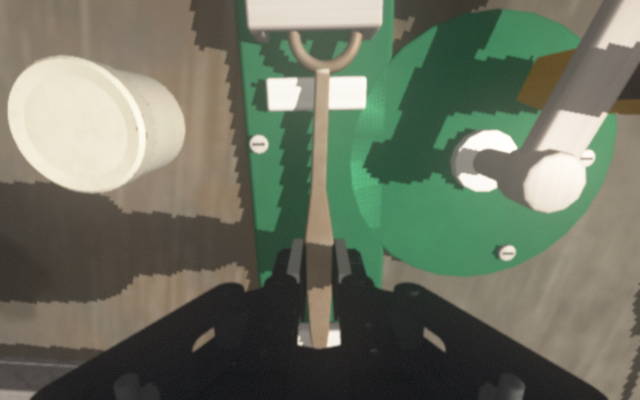

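Emit:
carry_out:
  series:
    - [0, 0, 0.03, 0, 0, 0, 0]
    - [0.03, -0.15, 0, 0, 0, 0, 0]
    - [0.06, -0.29, 0, 0, 0, 0, 0]
    - [0.06, -0.29, 0, 0, 0, 0, 0]
    - [0.06, -0.29, 0, 0, 0, 0, 0]
    - [0.06, -0.29, 0, 0, 0, 0, 0]
    - [0, 0, 0, 0, 0, 0, 0]

```text
t: 18.9
tool_pos: [0.5485, -0.0775, 0.0161]
tool_rot: [2.013, 2.411, 0.0]
contact_force: [0.0, -0.5, 4.1]
opening: 0.0125
```

```bash
python3 - <<'E'
from h import *
o,w=wrist();print(o['t'],o['tool_pos'],o['contact_force'],o['wrist_torque'],o['opening'])
cv2.imwrite("pics/w12.png",w['frame'])
E
```

```text
18.9 [ 0.54854988 -0.07751469  0.01606042] [ 0.02921026 -0.52131858  4.07841379] [-0.12168226 -0.00987792 -0.01744637] 0.012484506482443017
```

View pics/w12.png

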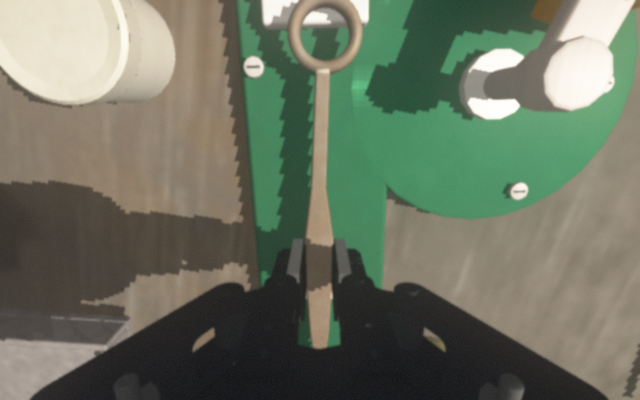

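Emit:
carry_out:
  series:
    - [0, 0, 0.4, 0, 0, 0, 0]
    - [0, 0, 0.8, 0, 0, 0, 0]
    - [0, 0, 1, 0, 0, 0, 0]
    - [-0.3, -0.4, 1, 0, 0, -0.1, 0]
    - [-0.5, -0.8, 0, 0, 0, -0.1, 0]
    - [-0.6, -0.9, 0, 0, 0, -0.1, 0]
    - [-0.7, -1, 0, 0, 0, -0.1, 0]
    - [-0.7, -1, 0, 0, 0, -0.1, 0]
    - [-0.7, -1, 0, 0, 0, -0.1, 0]
    - [-0.7, -1, 0, 0, 0, -0.1, 0]
    - [-0.7, -1, 0, 0, 0, -0.1, 0]
    - [-0.5, -0.7, 0, 0, 0, 0, 0]

```text
t: 20.15
tool_pos: [0.4112, -0.2722, 0.095]
tool_rot: [-2.108, -2.328, 0.001]
contact_force: [1.1, -0.1, -1.6]
opening: 0.0125
```

Emit:
carry_out:
  series:
    - [-0.4, -0.5, 0, 0, 0, 0, 0]
    - [0, 0, 0, 0, 0, 0, 0]

```text
t: 20.35
tool_pos: [0.4014, -0.2847, 0.095]
tool_rot: [-2.109, -2.326, 0.001]
contact_force: [0.5, -0.8, -1.6]
opening: 0.0124
```

```bash
python3 - <<'E'
from h import *
o,w=wrist();print(o['t'],o['q'].round(2),o['tool_pos'],o['tool_rot'],o['contact_force'],o['wrist_torque'],o['opening'])
b=ctrl.get_image('top')
for r in ctrl.trace(w,'blank_mid')[:1]:
    m=r['mask'];print(r['p'],m.sum())
cv2.imwrite("pics/w13.png",np.vstack([cv2.resize(w['frame'],(480,300)),cv2.resize(b['frame'][180:330,260:500],(480,300))]))
E
```

```text
20.35 [-0.77 -0.14  2.04 -0.    1.25 -0.87] [ 0.40140335 -0.28466849  0.09497558] [-2.10938378e+00 -2.32611035e+00  9.16746305e-04] [ 0.50151412 -0.79754434 -1.61589851] [-0.01156437 -0.03722995 -0.02197138] 0.012429200130710076
0.89 8186
```

View pics/w13.png

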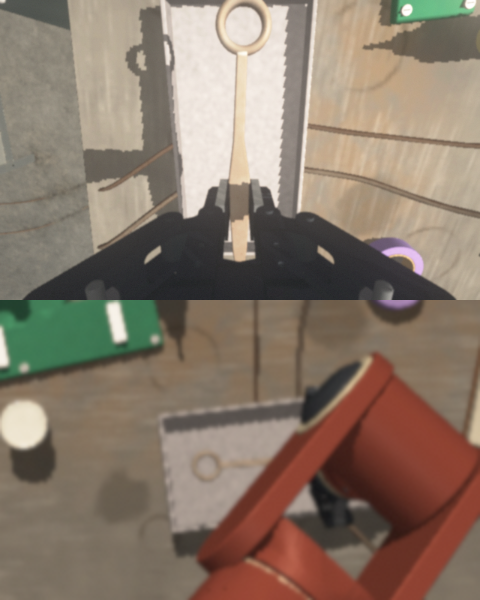

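Emit:
carry_out:
  series:
    - [0, 0, -0.6, 0, 0, 0, 0]
    - [0, 0, -0.8, 0, 0, 0, 0]
    - [0, 0, -0.8, 0, 0, 0, 0]
    - [0, 0, -0.4, 0, 0, 0, 0]
    - [0, 0, -0.3, 0, 0, 0, 0]
    - [0, 0, -0.2, 0, 0, 0, 0]
    - [0, 0, 0, 0, 0, 0, 0]

```text
t: 21.2
tool_pos: [0.4029, -0.2839, 0.0177]
tool_rot: [-2.107, -2.329, -0.0]
contact_force: [-0.0, -0.0, -1.2]
opening: 0.0126
```

Emit:
carry_out:
  series:
    - [0, 0, -0.06, 0, 0, 0, 0]
    - [0, 0, -0.03, 0, 0, 0, 0]
    - [0, 0, 0, 0, 0, 0, 0]

```text
t: 21.5
tool_pos: [0.4032, -0.2844, 0.0163]
tool_rot: [2.107, 2.329, -0.0]
contact_force: [0.1, 0.0, -1.3]
opening: 0.0123
```

Emit:
carry_out:
  series:
    - [0, 0, -0.06, 0, 0, 0, 0]
    - [0, 0, -0.03, 0, 0, 0, 0]
    - [0, 0, 0, 0, 0, 0, 0]

```text
t: 21.8
tool_pos: [0.4033, -0.2844, 0.0145]
tool_rot: [2.107, 2.33, -0.0]
contact_force: [-1.4, 2.0, 5.6]
opening: 0.0124
```

Emit:
carry_out:
  series:
    - [0, 0, -0.04, 0, 0, 0, 0]
    - [0, 0, 0, 0, 0, 0, 0]

```text
t: 22.0
tool_pos: [0.4033, -0.2845, 0.0145]
tool_rot: [-2.107, -2.33, 0.0]
contact_force: [-4.4, 4.1, 11.8]
opening: 0.0126
```

Emit:
carry_out:
  series:
    - [0, 0, 0.03, 0, 0, 0, 0]
    - [0, 0, 0, 0, 0, 0, 0.2]
    - [0, 0, 0, 0, 0, 0, 0.35]
    - [0, 0, 0, 0, 0, 0, 0.5]
    - [0, 0, 0, 0, 0, 0, 0.5]
    - [0, 0, 0.2, 0, 0, 0, 0.5]
    - [0, 0, 0.6, 0, 0, 0, 0.5]
    - [0, 0, 1, 0, 0, 0, 0.5]
    - [0, 0, 1, 0, 0, 0, 0.5]
    - [0, 0, 1, 0, 0, 0, 0.5]
    - [0, 0, 1, 0, 0, 0, 0.5]
    - [0, 0, 1, 0, 0, 0, 0.5]

```text
t: 23.2
tool_pos: [0.4028, -0.284, 0.1595]
tool_rot: [2.108, 2.33, -0.0]
contact_force: [1.6, 0.2, 0.2]
opening: 0.0425
```

```bash
python3 - <<'E'
from h import *
o,w=wrist();print(o['t'],o['tool_pos'],o['contact_force'],o['opening'])
b=ctrl.get_image('top');a=ctrl.get_image('scene')
for n,z in dict(knob=.067,white_tin=0,oiler=0,blank_mid=.018,tray=0).items():
  for im in(a,b,w):
    r=ctrl.mark_of(im,n)
    if r: px=np.array(r[0]['position'])*[640,400];print(n,r[0]['p'],atz(im,px,z).round(4))
cv2.imwrite("pics/w14.png",np.vstack([np.hstack([cv2.resize(w['frame'],(400,250)),cv2.resize(a['frame'][150:300,200:440],(400,250))]),cv2.resize(b['frame'][110:330,220:500],(420,330)).repeat(1,0) if 0 else cv2.copyMakeBorder(cv2.resize(b['frame'][110:330,220:500],(420,330)),0,0,0,380,0)]))
E
```

```text
23.2 [ 0.40276832 -0.28397323  0.15948914] [1.55663012 0.19814374 0.18476835] 0.04251746320459943
knob 0.72 [0.6282 0.1014 0.067 ]
knob 0.57 [0.6238 0.0972 0.067 ]
knob 0.23 [ 0.4003 -0.2555  0.067 ]
white_tin 0.92 [0.4451 0.004  0.    ]
white_tin 0.95 [0.4474 0.008  0.    ]
white_tin 0.59 [ 0.6303 -0.1465  0.    ]
oiler 0.61 [ 0.6288 -0.1411  0.    ]
oiler 0.75 [ 0.6342 -0.1461  0.    ]
oiler 0.71 [ 0.6301 -0.1464  0.    ]
blank_mid 0.6 [ 0.4048 -0.2879  0.018 ]
blank_mid 0.71 [ 0.5404 -0.0279  0.018 ]
blank_mid 0.82 [ 0.4035 -0.285   0.018 ]
tray 0.75 [ 0.4043 -0.2776  0.    ]
tray 0.95 [ 0.4018 -0.2653  0.    ]
tray 0.67 [ 0.3981 -0.2689  0.    ]
```

View pics/w14.png

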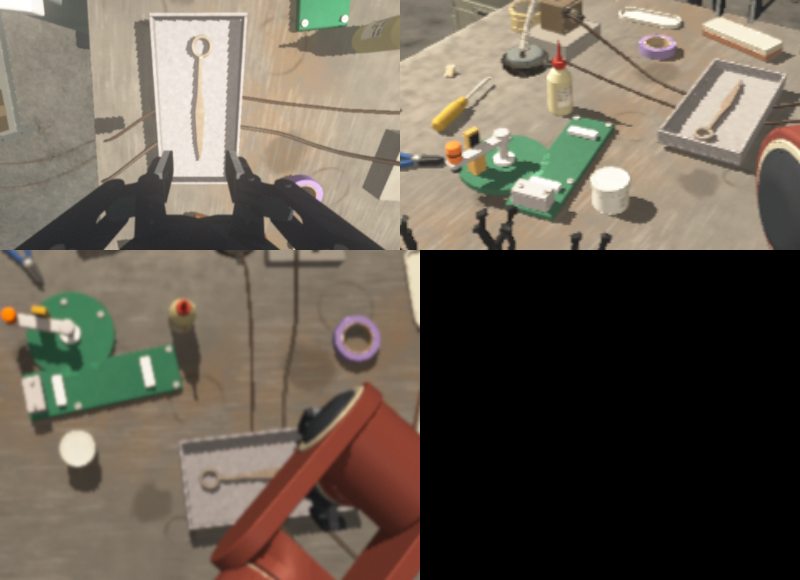

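```bash
python3 -c "
from station import ctrl
print(ctrl.finish_job())"
```

```text
the job is handed in; nothing more can be done
None
```

I finished the job and handed it in at about 23 s, inside the 61 s limit; no verdict is reported.

- **Finger:** I lifted it by about 17–18 mm and swung it until it met the stop at about 1.97 rad. The sideways force at the knob stayed at 9.3 N or less (30 N forces the stop). I then let it down on the brass rest and released it; the last scene and top pictures still show it parked there.
- **Blank:** I drew it about 34 mm towards jig -y before lifting, and the wrist picture showed the ring clear of the lip. I lowered it to the tray until I felt the floor (about 12 N at most), then opened the gripper. It lies flat along the tray's length.
- **Tin and oiler:** Both still stand in the last pictures. The oiler is within about 6 mm of its first position. The readings of the tin scatter by up to about 14 mm between cameras and networks. No move came near either one, so I take that as measuring noise.

**Readings that disagreed:**
- In the last check the top camera's mark for the blank pointed at the empty jig, with the arm hiding most of the blank. The scene and wrist cameras agreed with each other, and the pictures show it in the tray.
- The wrist camera also gave false marks for the knob and the tin.
- Both grips read about 2.5 mm narrower than the stated sizes, but both held.

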